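# Hang the tube carrier at the air nozzle and hold the air valve half open

## Robot

A 6-joint arm with a two-finger parallel gripper is mounted at the origin on the work surface. World frame = base frame: x ahead of the robot, y to its left, z up, the work surface at z = 0. Lengths are in mm, angles in degrees, forces in N, time in s.
With the tool pointing down it reaches from about 250 to 800 mm from the base axis. Payload 3.9 kg.
Tool frame: the origin (TCP) lies at the very end of the fingers, on their centre line; the grasp point (between the pads) lies 19 mm behind it; z points along the fingers, y is the direction in which the jaws open and shut (so a half turn about z gives the same grasp; the last joint's range is limited). The gripper opens to 85 mm and grips with 20 to 120 N. Pads are 22 mm wide; open, the fingers measure 114 mm over their backs; the gripper's body (76 mm by 85 mm) begins 54 mm behind the grasp point. The pads swing forward as they close: fully open they stand 13 mm farther back than shut.
Start: joints at [0, 14.897, -7.913, 67.191, 0, 90], TCP at [524.991, -0, 231.304] pointing down, gripper open.
Joint ranges: [-159.42, 159.42], [-47.68, 98.78], [-73.54, 78.23], [-108.79, 121.32], [-90, 84.71], [-180, 180]. Speed limits (degrees/s): [147.25, 147.25, 180, 180, 180, 180].

## Interface

Orientations are given as [roll, pitch, yaw] about the fixed x, y, z axes, in that order (R = Rz(yaw) Ry(pitch) Rx(roll)).
In Python, from bench import arm, optics, job gives the robot as it stands.
- The arm moves only by the tool servo_tool, never from a script. Its argument "deltas" is a list of rows, each a list of 7 numbers: the shift along the tool's x, y, z in m, then the turn, a rotation vector about the tool's x, y, z in rad, then the finger opening in m, from 0 to 0.0854. In form: [[x, y, z, ax, ay, az, claw], ...]. A call has 1 to 12 rows; each row shifts and turns the commanded pose from where the row before left it, along the tool's axes as they then stand; what a row does not reach is not made up. A row lasts 1/8 s, in which the tool goes at most 62.5 mm and 10.7 degrees, less where a joint would pass 70% of its speed; a pose out of reach is approached as far as the arm can. A call with a gripper value outside its range is refused whole. The fingers move at their own pace and stop on an object; "force" is the grip in N (left out, the last holds). Time passes only in rows, so rows that do not move let the fingers close. It gives the time, the measured TCP pose, the force and the opening at its end, in the units of the state.
- arm.state(): the state, without advancing time (a new reading comes with each control period).
- optics.grab_frame(name): name is "scene" or "side" or "wrist"; returns a dict with "pixels" (384x512x3 uint8, red, green, blue), "intrinsics" (3x3 intrinsics, pixels), "dist" ([k1, k2, p1, p2, k3] as OpenCV has them; the pictures are not rectified), "world_from_camera" (4x4, takes a point from camera to world coordinates); the wrist camera has in their place "T_tool_cam" (4x4, takes a point from camera to tool coordinates, whose origin is the TCP and whose axes are the flange's). Camera axes: x right, y up, looking along -z (the intrinsics and any distortion apply to the point x, -y, -z); pixel columns grow to the right and rows downward; lengths in mm; the calibration is good to about 2 mm. A picture is of the moment at which its call begins: read the wrist's pose just before it. There is no depth.
- job.hand_in(): hands the job in, once; it reports no verdict.
The state is a dict: "time_s": time; "joints": joint angles; "dq": joint speeds; "tau": joint torques, N m; "tool_pos": TCP position; "eef_rot": TCP orientation; "force": force on the tool from outside, world axes, zero at the start; "ft_torque": the same for the moment, N m; "finger_gap": opening from 0.0 (shut) to 1.0 (fully open).
Only numpy, scipy, OpenCV 4.12 (cv2) and the standard library are available. Lean on these libraries where they do the work, as an engineer would, in place of code of your own. Each camera call takes 0.05 s, during which the arm holds its last target.

## Task

Pick up the rack of test tubes by the upright tab on top of its hanger, hook it over the horizontal rail about 10 cm to that side of the two dark rings where there is more room, then slide it along the rail without lifting it until its hook sits between the two rings in front of the air nozzle, keep the tubes upright throughout, and let go. Only then press the plunger of the air valve straight down with the gripper until its top is flush with the rim of the collar around it, never down to its stop, and keep it there: the program finishes while still pressing. Leave the bottle, flask and beaker where they stand.

Things in the scene. Friction and masses are not known exactly. Their poses are not given: they have to be found in the camera images.
- carrier: Steel two-deck rack of six capped tubes, 0.2-0.42 kg, with a hanger strap. Origin under the rack, z up. 80 mm wide along y; x from -32 to +42 mm; caps end 88 mm up. Strap (40 mm wide) rises at x = -32..-29, the robot's side; a bar at 145 to 151 mm reaches from it to x = +14 and has two lips below (see carrier_hook). The +x side is open for the rail to enter. Hung, it is upright within 3 degrees
- carrier_tab (a point): Grasp point on the upright steel tab on top of the hanger's bar: 14 mm thick along the carrier's x, 34 mm along its y, 40 mm tall (151 to 191 mm above the carrier's origin). The point is 176 mm above the origin, 15 mm below the tab's top, 25 mm above the bar; axes as the carrier's
- carrier_hook (a point): Where the rail's axis lies in the hook when hung: 139 mm above the carrier's origin, 37 mm below carrier_tab. Channel along y, 40 mm long (20 each side), 18 mm wide, open below, between lips at x = -14..-9 and +9..+14 mm that reach 14 mm down from its top (145 mm up) to 131 mm. Raise the lips over the rail, bring the carrier in towards its own +x, then lower
- rail: Fixed horizontal steel rod, 12 mm diameter, along this body's y axis, its axis 190 mm above the bench, on two posts at y = -220 and +220 mm (215 mm tall, feet 90 x 60 mm, clamps 26 x 22 mm). Origin on the bench under the rod's middle; x points away from the robot
- mark (a point): On the rail's axis midway between the two dark rings, axes as the rail's; up to 90 mm either way from the rail's middle. Rings: thin, 6 mm wide, flat on the rod (the hook slides over them), inner edges 30 mm to each side of this point. The nozzle stands on the far side, 100 mm above the bench, tip 70 mm and stand 150 mm from the rail
- plunger (a joint): Travel of the air valve's plunger, m: 0 up, grows as it is pressed, 0.012 flush with the collar's rim (half open), 0.024 at the stop. A spring pushes it up: about 3 N to start, 8 N at 0.012, 13 N at the stop; it springs back at once when let go
- plunger_top (a point): Centre of the flat top of the black round plunger head, 44 mm diameter; 110 mm above the bench when up, moves down as pressed. It stands in a collar on a grey valve block 90 mm x 90 mm x 55 mm fixed to the bench
- collar_rim (a point): Centre of the rim of the aluminium collar round the plunger, 98 mm above the bench, fixed; collar inner diameter 52 mm, outer 64 mm
- bottle: Bystander: small brown glass bottle, 52 mm diameter, 120 mm tall; origin under its base. Not to be moved
- flask: Bystander: conical glass flask, 68 mm diameter, 92 mm tall; origin under its base. Not to be moved
- beaker: Bystander: glass beaker, 60 mm diameter, 80 mm tall; origin under its base. Not to be moved

How it is judged (in metres and radians):
On the way, in this order (a step that is already met when the one before it is completed fails the run):
1. the carrier is hooked over the rail, its hook's middle at least 70 mm along the rail from the middle of the rings (x of carrier_hook in the frame of mark between -0.008 and 0.008 m and z of carrier_hook in the frame of mark between -0.008 and 0.006 m and angle between carrier's own z axis and vertical below 0.15 rad and (y of carrier_hook in the frame of mark below -0.07 m or y of carrier_hook in the frame of mark above 0.07 m) and distance between carrier_hook and mark below 0.32 m), for 0.2 s.
2. the carrier hangs on the rail with its hook between the rings, let go (x of carrier_hook in the frame of mark between -0.008 and 0.008 m and z of carrier_hook in the frame of mark between -0.008 and 0.006 m and angle between carrier's own z axis and vertical below 0.15 rad and y of carrier_hook in the frame of mark between -0.012 and 0.012 m and contact force between carrier and rail above 1 N and contact force between carrier and the arm below 0.1 N and contact force between carrier and the fingers below 0.1 N), for 0.2 s.
At the end, for the whole second after the job is handed in: Carrier hangs on the rail, untouched, still, upright within 0.15 rad, hook within 12 mm of mid-way between the rings; the robot still holds the plunger at 9 to 15 mm of travel (flush is 12) with over 2 N; bottle, flask and beaker upright, within 25 mm of their starts (all of step 2 and linear speed of carrier below 0.03 m/s and value of joint plunger between 0.009 and 0.015 m and contact force between any of the fingers, the arm and plunger above 2 N and distance of each of bottle, flask, beaker from where it was at the start of the episode below 0.025 m and angle between each of bottle, flask, beaker's own z axis and vertical below 0.2 rad); the arm keeps its last pose, push and grip.
It fails at once if the carrier is raised off the rail at the rings (it must be slid there, not lowered or lifted over them) (y of carrier_hook in the frame of mark between -0.06 and 0.06 m and x of carrier_hook in the frame of mark between -0.03 and 0.03 m and z of carrier_hook in the frame of mark above 0.01 m).
It fails at once if the carrier with its tubes tips by more than 0.5 rad (angle between carrier's own z axis and vertical above 0.5 rad).
It fails at once if the plunger is pressed to within 3 mm of its stop (full air blast) (value of joint plunger above 0.021 m).
It fails at once if the plunger is pressed before the carrier hangs between the rings (value of joint plunger above 0.005 m and not (x of carrier_hook in the frame of mark between -0.008 and 0.008 m and z of carrier_hook in the frame of mark between -0.008 and 0.006 m and angle between carrier's own z axis and vertical below 0.15 rad and y of carrier_hook in the frame of mark between -0.012 and 0.012 m)).
It fails at once if the bottle, flask or beaker is pushed away or knocked over (distance of any of bottle, flask, beaker from where it was at the start of the episode above 0.025 m or angle between any of bottle, flask, beaker's own z axis and vertical above 0.5 rad).
It also fails if it takes over 61 s, if anything falls off the work surface, if the arm or the gripper's body presses on something with over 40 N, if the wrist force passes 120 N, or if a joint passes its speed limit or range.

## Working session

There is one attempt and no reset: what is moved stays moved. The work goes in short steps, Python scripts to look and compute and a tool call to move; the robot and the scene stay as the last step left them, time stands still between calls to the robot, and variables do not carry over. Pictures are saved under pics/ and viewed, and the job is handed in when it is done.

Besides the shell and the picture viewer there is one more tool, called after "Emit:" by a JSON object that holds its "method" and its "body", one argument or row to a line. servo_tool: Moves the arm, as the interface text tells. Its arguments: {"type":"object","properties":{"deltas":{"type":"array"},"force":{"type":"number"}},"required":["deltas"]}

```bash
ls; mkdir -p pics; python3 - <<'E'
from bench import arm, optics
import cv2,numpy as np
print(arm.state())
for n in ["scene","side","wrist"]:
    f=optics.grab_frame(n); cv2.imwrite(f"pics/{n}0.png",f["pixels"][:,:,::-1]); np.savez(f"{n}0.npz",**f)
    for k in f:
        if k!="pixels": print(n,k,np.round(np.array(f[k]),4).tolist())
E
```

```text
pics
{'time_s': 0.0, 'joints': array([-1.84529675e-03,  1.49357539e+01, -7.98532247e+00,  6.71902212e+01,
       -2.47396444e-04,  8.99971653e+01]), 'dq': array([ 0.00335332, -0.01884583, -0.06555952,  0.00377985, -0.09551197,
       -0.05894442]), 'tau': array([-3.22425103e-04, -4.05677426e+01,  2.53926122e+01,  1.89446745e-02,
       -4.02533055e-05,  2.61086342e-05]), 'tool_pos': array([ 5.24323193e+02, -1.82700665e-02,  2.30467592e+02]), 'eef_rot': array([-1.79888702e+02,  2.41889615e-04,  9.00009898e+01]), 'force': array([0.09193662, 0.47341891, 0.22568009]), 'ft_torque': array([ 0.02618995, -0.00042115, -0.00327322]), 'finger_gap': 1.0023185663388434}
scene intrinsics [[359.935, 0.0, 262.0704], [0.0, 359.935, 186.3664], [0.0, 0.0, 1.0]]
scene dist [0.0117, 0.0, 0.0, 0.0, 0.0]
scene world_from_camera [[0.229, -0.7159, 0.6596, 1254.7119], [0.9734, 0.1735, -0.1496, -192.4459], [-0.0074, 0.6763, 0.7366, 968.3525], [0.0, 0.0, 0.0, 1.0]]
side intrinsics [[433.9561, 0.0, 252.0237], [0.0, 433.9561, 183.3322], [0.0, 0.0, 1.0]]
side dist [-0.1284, 0.0, 0.0, 0.0, 0.0]
side world_from_camera [[0.9657, 0.1702, -0.1959, 267.3113], [-0.2595, 0.6183, -0.7419, -1025.502], [-0.0051, 0.7673, 0.6412, 1007.5177], [0.0, 0.0, 0.0, 1.0]]
wrist intrinsics [[335.3686, 0.0, 259.1949], [0.0, 335.3686, 191.2827], [0.0, 0.0, 1.0]]
wrist dist [-0.0331, 0.0, 0.0, 0.0, 0.0]
wrist T_tool_cam [[0.0011, 0.964, 0.266, 66.9597], [1.0, -0.0011, 0.0002, 1.1105], [0.0005, 0.266, -0.964, -143.1247], [0.0, 0.0, 0.0, 1.0]]
```

View pics/scene0.png

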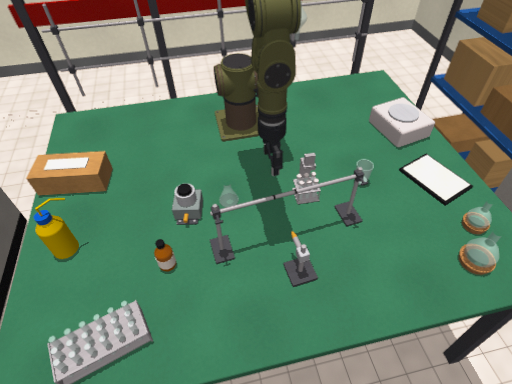

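View pics/side0.png

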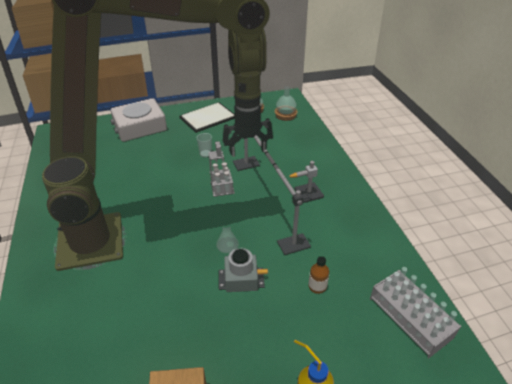

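View pics/wrist0.png

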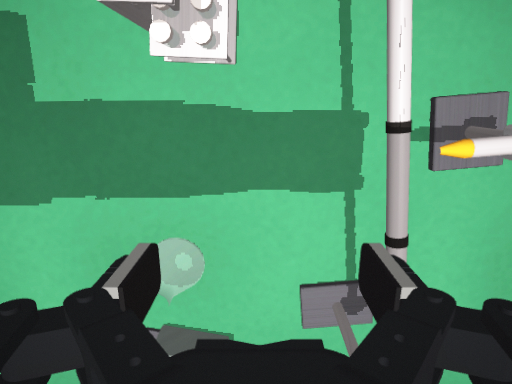

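```bash
cat > h.py <<'E'
import numpy as np,cv2
from scipy.spatial.transform import Rotation as R
def Tw(st):
    T=np.eye(4);T[:3,:3]=R.from_euler('xyz',st['eef_rot'],degrees=True).as_matrix();T[:3,3]=st['tool_pos'];return T
def ray(f,uv,st=None):
    uv=np.array(uv,float).reshape(-1,1,2)
    p=cv2.undistortPoints(uv,np.array(f['intrinsics']),np.array(f['dist']))[:,0]
    d=np.c_[p[:,0],-p[:,1],-np.ones(len(p))]
    T=f['world_from_camera'] if 'world_from_camera' in f else Tw(st)@f['T_tool_cam']
    T=np.array(T)
    d=d@T[:3,:3].T; return T[:3,3],d/np.linalg.norm(d,axis=1)[:,None]
def onz(f,uv,z,st=None):
    o,d=ray(f,uv,st); return o+d*((z-o[2])/d[:,2])[:,None]
def cross(rays):
    A=np.zeros((3,3));b=np.zeros(3)
    for o,d in rays:
        P=np.eye(3)-np.outer(d,d);A+=P;b+=P@o
    x=np.linalg.solve(A,b); return x,[np.linalg.norm((np.eye(3)-np.outer(d,d))@(x-o)) for o,d in rays]
def crop(f,x0,y0,x1,y1,s,name):
    c=f['pixels'][y0:y1,x0:x1,::-1]; cv2.imwrite(name,cv2.resize(np.ascontiguousarray(c),None,fx=s,fy=s,interpolation=cv2.INTER_CUBIC))
E
python3 - <<'E'
from h import *
f=dict(np.load('scene0.npz'));crop(f,150,130,390,290,3.3,'pics/s1.png')
f=dict(np.load('side0.npz'));crop(f,180,110,350,300,3,'pics/d1.png')
E
```

```text
(no output)
```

View pics/s1.png

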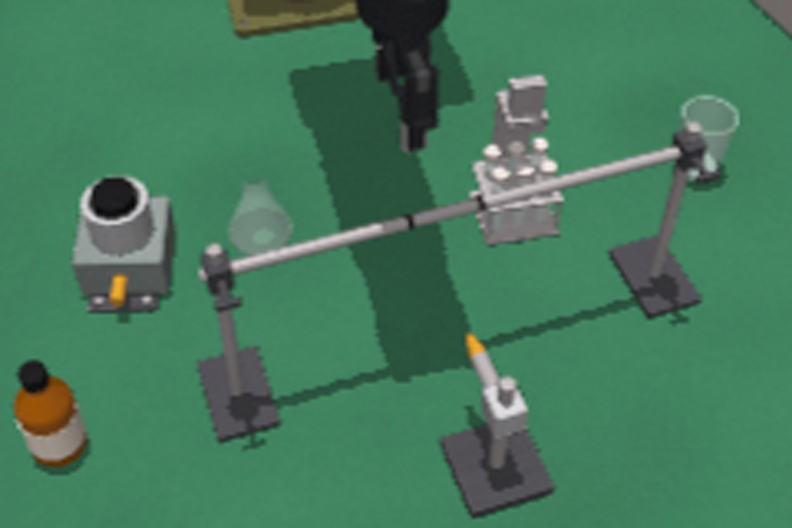

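View pics/d1.png

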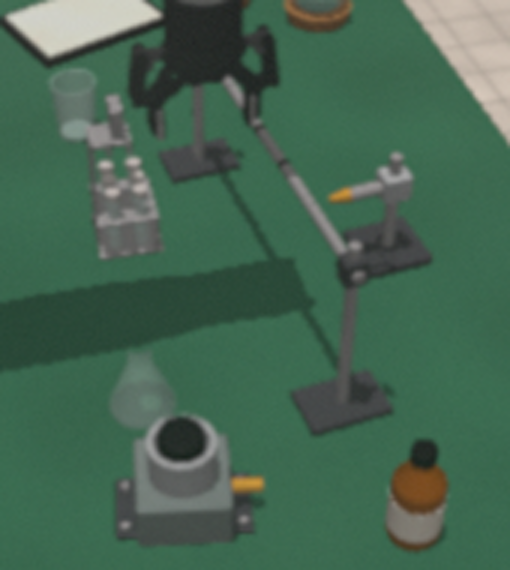

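```bash
python3 - <<'E'
from h import *
from bench import arm
s=dict(np.load('scene0.npz'));d=dict(np.load('side0.npz'));w=dict(np.load('wrist0.npz'))
st=arm.state()
S=lambda x,y:(150+x/3.3,130+y/3.3)
D=lambda x,y:(180+x/3,110+y/3)
np.set_printoptions(precision=1,suppress=True)
print('rings scene',onz(s,[S(411,221),S(481,203)],190))
print('rings wrist',onz(w,[(398,127),(397,240)],190,st), 'rail wrist',onz(w,[(399,5),(399,60),(398,180)],190,st))
print('rings side',onz(d,[D(258,124),D(285,162)],190))
print('clamps scene',onz(s,[S(218,262),S(690,150)],190), 'side',onz(d,[D(352,255)],190))
print('tab top scene',onz(s,[S(513,82),S(546,80),S(527,81)],191)); print('side',onz(d,[D(113,98)],191))
print('plunger',onz(s,[S(115,193)],110),onz(d,[D(181,440)],110))
print('flask base',onz(s,[S(261,238)],0),onz(d,[D(143,402)],0))
print('bottle', onz(s,[S(58,455)],0),'beaker',onz(s,[S(708,165)],0),onz(d,[D(75,128)],0))
E
```

```text
rings scene [[606.2  -9.1 190. ]
 [600.4  55.8 190. ]]
rings wrist [[600.8  52.6 190. ]
 [607.6 -13.7 190. ]] rail wrist [[595.2 112.9 190. ]
 [597.8  86.9 190. ]
 [604.   23.  190. ]]
rings side [[602.3  63.8 190. ]
 [610.1  -8.2 190. ]]
clamps scene [[ 612.1 -178.3  190. ]
 [ 583.1  259.6  190. ]] side [[ 628.1 -163.9  190. ]]
tab top scene [[458.6 130.9 191. ]
 [463.4 162.7 191. ]
 [460.4 144.4 191. ]]
side [[461.5 152.4 191. ]]
plunger [[ 436.4 -262.3  110. ]] [[ 431.3 -276.   110. ]]
flask base [[ 433.4 -125.6    0. ]] [[ 425.7 -123.9    0. ]]
bottle [[ 646.2 -350.4    0. ]] beaker [[445.8 379.9   0. ]] [[444.5 373.    0. ]]
```

Emit:
{"method": "servo_tool", "body": {
  "deltas": [
    [0.02,-0.015,-0.0175,0,0,0,0.085],
    [0.02,-0.015,-0.0175,0,0,0,0.085],
    [0.02,-0.015,-0.0175,0,0,0,0.085],
    [0.02,-0.015,-0.0175,0,0,0,0.085],
    [0,0,0,0,0,0,0.085],
    [0,0,0,0,0,0,0.085]
  ]
}}

```text
time_s: 0.9
tool_pos: [465.1, 79.7, 300.7]
eef_rot: [-180.0, 0.0, 90.0]
force: [-0.4, -0.2, 0.4]
finger_gap: 0.994
```

```bash
python3 - <<'E'
from h import *
from bench import arm,optics
st=arm.state();f=optics.grab_frame('wrist');np.savez('w1.npz',**f);np.save('st1.npy',st,allow_pickle=True)
print(st['time_s'],st['tool_pos'],st['eef_rot'],st['joints'])
cv2.imwrite('pics/w1.png',cv2.resize(f['pixels'][:,:,::-1],(800,600),interpolation=cv2.INTER_CUBIC))
E
```

```text
0.9 [465.10171999  79.68114079 300.70542313] [-1.79979921e+02  3.07534522e-02  9.00047062e+01] [ 9.73980030e+00  8.43965335e+00 -5.95773786e+00  7.56275991e+01
 -2.69153468e-02  9.97351053e+01]
```

View pics/w1.png

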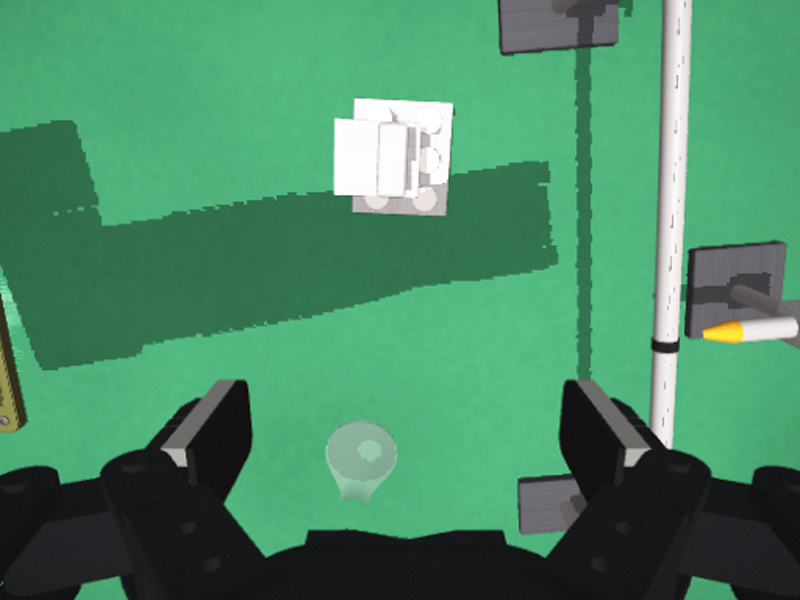

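```bash
python3 - <<'E'
from h import *
f=dict(np.load('w1.npz'));crop(f,200,55,300,145,6,'pics/w1c.png')
E
```

```text
(no output)
```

View pics/w1c.png

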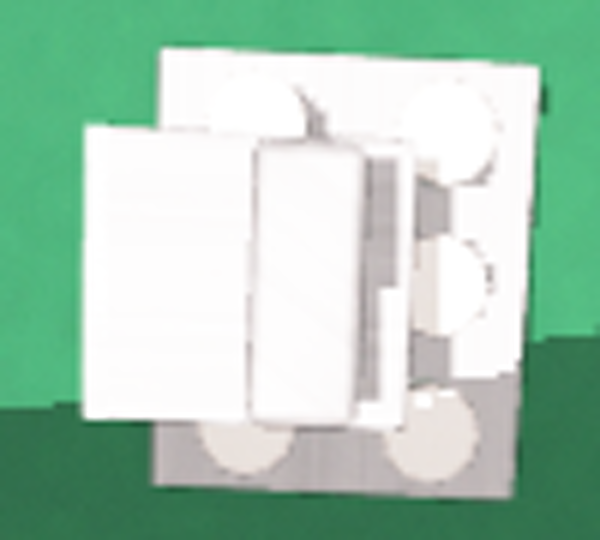

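```bash
python3 - <<'E'
from h import *
np.set_printoptions(precision=1,suppress=True)
f=dict(np.load('w1.npz'));st=np.load('st1.npy',allow_pickle=True).item()
C=lambda L:[(200+x/6,55+y/6) for x,y in L]
def rep(n,L,z):
    p=onz(f,C(L),z,st); print(n,p[:,:2].tolist().__repr__()[:0],p[:,:2].round(1).tolist(),p.mean(0)[:2])
    return p
p=rep('tab',[(258,143),(364,150),(352,420),(250,415)],191)
v=(p[0]+p[1]-p[2]-p[3]);print('yaw',np.degrees(np.arctan2(-v[0],v[1])))
p=rep('bar',[(83,124),(412,140),(402,430),(80,417)],151)
v=(p[0]+p[1]-p[2]-p[3]);print('yaw',np.degrees(np.arctan2(-v[0],v[1])), 'w',np.linalg.norm(v)/2)
p=rep('deck?',[(160,47),(540,67),(512,497),(152,486)],50)
v=(p[0]+p[1]-p[2]-p[3]);print('yaw',np.degrees(np.arctan2(-v[0],v[1])), 'w',np.linalg.norm(v)/2)
# rail, x edges by 800x600 view
W=lambda L:[(x*.64,y*.64) for x,y in L]
print(onz(f,W([(678,5),(672,150),(665,345)]),190,st))
s=dict(np.load('scene0.npz'));S=lambda x,y:(150+x/3.3,130+y/3.3)
d=dict(np.load('side0.npz'));D=lambda x,y:(180+x/3,110+y/3)
for a,b in [((411,221),(258,124)),((115,193),(181,440))]: pass
print(cross([ [q if i==0 else q[0] for i,q in enumerate(ray(s,[S(115,193)]))],[q if i==0 else q[0] for i,q in enumerate(ray(d,[D(181,440)]))]]))
E
```

```text
tab  [[454.4, 160.6], [467.1, 159.8], [465.7, 127.9], [453.1, 128.5]] [460.1 144.2]
yaw -2.460637767746639
bar  [[428.3, 165.3], [473.9, 163.2], [472.8, 123.5], [426.6, 125.3]] [450.4 144.3]
yaw -2.0404086312837513 w 39.90023376201771
deck?  [[429.9, 185.3], [500.1, 181.9], [496.5, 102.6], [426.5, 104.7]] [463.2 143.6]
yaw -2.4927447325728114 w 79.992837159316
[[586.8 211.7 190. ]
 [591.7 149.4 190. ]
 [601.2  51.9 190. ]]
(array([ 431.4, -265.1,  101.2]), [np.float64(3.302194800029471), np.float64(3.30219480002947)])
```

Emit:
{"method": "servo_tool", "body": {
  "deltas": [
    [0.022,-0.0015,0,0,0,0.014,0.085],
    [0.022,-0.0015,0,0,0,0.014,0.085],
    [0.0206,-0.0022,0,0,0,0.014,0.085],
    [0,0,0.03,0,0,0,0.085],
    [0,0,0.04,0,0,0,0.085],
    [0,0,0.03,0,0,0,0.085],
    [0,0,0.02,0,0,0,0.085],
    [0,0,0.015,0,0,0,0.085],
    [0,0,0.0075,0,0,0,0.085],
    [0,0,0,0,0,0,0.085],
    [0,0,0,0,0,0,0.085]
  ]
}}

```text
time_s: 2.33
tool_pos: [461.2, 144.6, 159.2]
eef_rot: [180.0, -0.0, 87.6]
force: [0.0, 0.2, -0.2]
finger_gap: 0.996
```

```bash
python3 - <<'E'
from h import *
from bench import arm,optics
st=arm.state();print(st['tool_pos'],st['eef_rot'],st['force'])
f=optics.grab_frame('wrist');np.savez('w2.npz',**f)
cv2.imwrite('pics/w2.png',f['pixels'][:,:,::-1])
f=optics.grab_frame('side');crop(f,170,80,330,240,3.5,'pics/d2.png')
E
```

```text
[461.21727386 144.62626182 159.23373984] [ 1.79954415e+02 -1.33525293e-02  8.75734216e+01] [ 0.02359275  0.18067133 -0.17310937]
```

View pics/w2.png

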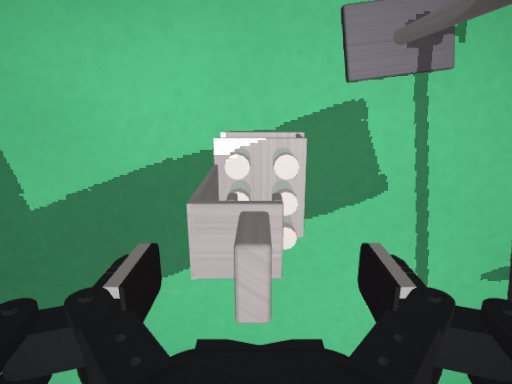

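View pics/d2.png

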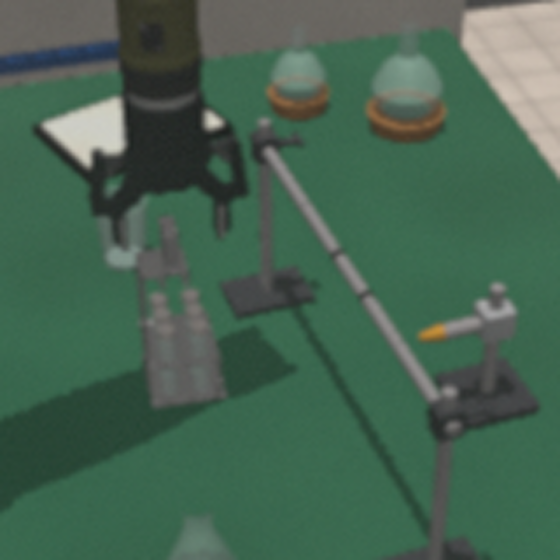

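Emit:
{"method": "servo_tool", "body": {
  "deltas": [
    [0,-0.001,0,0,0,0,0.05],
    [0,0,0,0,0,0,0.03],
    [0,0,0,0,0,0,0.02],
    [0,0,0,0,0,0,0.0],
    [0,0,0,0,0,0,0.0],
    [0,0,0,0,0,0,0.0],
    [0,0,0,0,0,0,0.0],
    [0,0,0,0,0,0,0.0]
  ],
  "force": 60
}}

```text
time_s: 3.42
tool_pos: [459.5, 144.7, 158.9]
eef_rot: [-180.0, -0.0, 87.6]
force: [-2.5, -0.1, 2.4]
finger_gap: 0.153
```

Emit:
{"method": "servo_tool", "body": {
  "deltas": [
    [0,0,-0.01,0,0,0,0],
    [0,0,-0.02,0,0,0,0],
    [0,0,-0.02,0,0,-0.034,0],
    [0,0,-0.02,0,0,-0.034,0],
    [0,0,-0.01,0,0,-0.034,0],
    [0,0,0,0,0,-0.034,0],
    [0,0,0,0,0,0,0],
    [0,0,0,0,0,0,0],
    [0,0,0,0,0,0,0]
  ]
}}

```text
time_s: 4.55
tool_pos: [459.4, 144.6, 238.3]
eef_rot: [-179.9, 0.0, 95.4]
force: [0.4, 0.7, -2.9]
finger_gap: 0.158
```

```bash
python3 - <<'E'
from h import *
from bench import arm,optics
st=arm.state();print(st['tool_pos'],st['eef_rot'],st['force'],st['ft_torque'])
f=optics.grab_frame('wrist');np.savez('w3.npz',**f);np.save('st3.npy',st,allow_pickle=True)
cv2.imwrite('pics/w3.png',cv2.resize(f['pixels'][:,:,::-1],(800,600)))
f=optics.grab_frame('side');crop(f,170,80,330,240,3.5,'pics/d3.png')
f=optics.grab_frame('scene');crop(f,200,120,390,290,3.5,'pics/s3.png')
E
```

```text
[459.35080151 144.59849376 238.25467271] [-1.79937616e+02  1.38544103e-02  9.53786780e+01] [ 0.37117324  0.67775055 -2.93080171] [-0.01326278  0.04154629 -0.03063823]
```

View pics/w3.png

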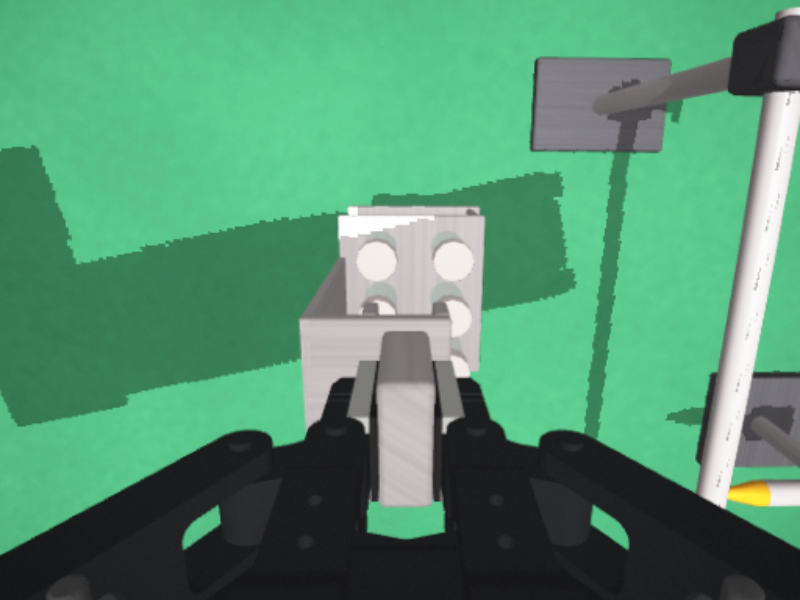

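View pics/d3.png

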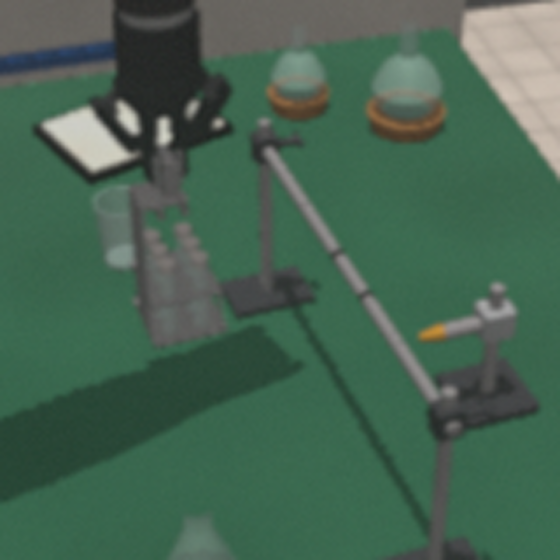

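View pics/s3.png

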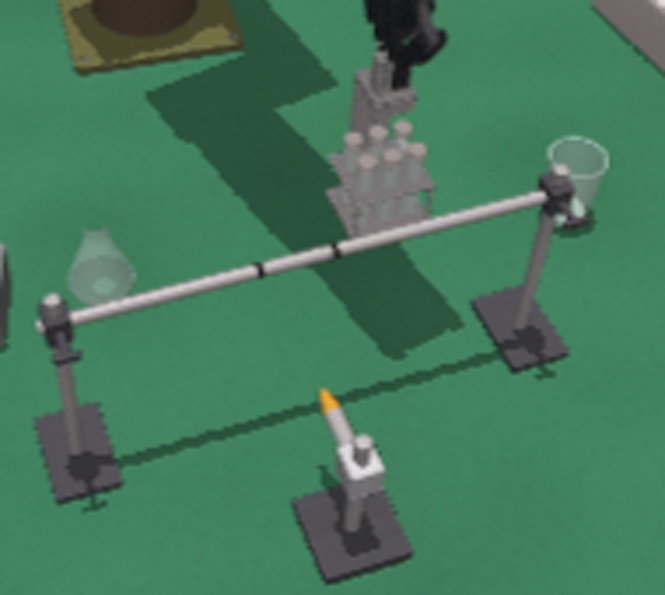

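```bash
python3 - <<'E'
from h import *
np.set_printoptions(precision=1,suppress=True)
f=dict(np.load('w3.npz'));st=np.load('st3.npy',allow_pickle=True).item()
# rail edges per row: bright between
g=f['pixels'].astype(int)
L=[];Rr=[]
for v in range(70,310,20):
    row=g[v]; m=(abs(row[:,0]-row[:,1])<25)&(row.min(1)>70); 
    xs=np.where(m[440:])[0]+440
    if len(xs)==0: continue
    # longest contiguous run
    runs=np.split(xs,np.where(np.diff(xs)>1)[0]+1); r=max(runs,key=len)
    L.append((r[0],v));Rr.append((r[-1]+1,v))
print([(a[0],b[0],a[1]) for a,b in zip(L,Rr)])
c=[((a[0]+b[0])/2,a[1]) for a,b in zip(L,Rr)]
P=onz(f,c,190,st);print(P)
T=np.linalg.inv(Tw(st));Q=(T@np.c_[P,np.ones(len(P))].T).T;print('tool',Q[:,:3])
k=np.polyfit(P[:,1],P[:,0],1);print('x=',k[1],'+',k[0],'y  yaw',np.degrees(np.arctan(-k[0])))
E
```

```text
[(np.int64(487), np.int64(512), 70), (np.int64(484), np.int64(509), 90), (np.int64(481), np.int64(506), 110), (np.int64(478), np.int64(502), 130), (np.int64(475), np.int64(498), 150), (np.int64(471), np.int64(495), 170), (np.int64(468), np.int64(491), 190), (np.int64(464), np.int64(487), 210), (np.int64(461), np.int64(483), 230), (np.int64(457), np.int64(512), 250), (np.int64(453), np.int64(479), 270), (np.int64(450), np.int64(512), 290)]
[[583.7 240.  190. ]
 [584.9 229.4 190. ]
 [586.1 218.6 190. ]
 [587.1 207.5 190. ]
 [588.1 196.  190. ]
 [589.2 184.2 190. ]
 [590.4 172.  190. ]
 [591.4 159.4 190. ]
 [592.7 146.4 190. ]
 [604.5 133.9 190. ]
 [596.3 119.1 190. ]
 [610.3 105.6 190. ]]
tool [[ 83.3 132.8  48.1]
 [ 72.7 133.   48.1]
 [ 61.8 133.2  48.1]
 [ 50.6 133.1  48.1]
 [ 39.1 133.1  48.1]
 [ 27.3 133.1  48.1]
 [ 15.  133.1  48.1]
 [  2.4 132.9  48.1]
 [-10.6 133.   48.1]
 [-24.3 143.5  48.1]
 [-38.2 134.   48.1]
 [-53.  146.7  48.1]]
x= 620.7194439651971 + -0.1628342455147225 y  yaw 9.248543420917796
```

Emit:
{"method": "servo_tool", "body": {
  "deltas": [
    [-0.01,0.015,0,0,0,0,0],
    [-0.01,0.025,0,0,0,0,0],
    [-0.01,0.025,0,0,0,0,0],
    [-0.008,0.025,0,0,0,0,0],
    [0,0.025,0,0,0,0,0],
    [0,0.018,0,0,0,0,0],
    [0,0,0,0,0,0,0],
    [0,0,0,0,0,0,0],
    [0,0,0,0,0,0,0]
  ]
}}

```text
time_s: 5.82
tool_pos: [595.0, 119.2, 238.9]
eef_rot: [-180.0, 0.0, 95.4]
force: [-0.6, 0.1, -1.4]
finger_gap: 0.156
```

```bash
cat > look.py <<'E'
import sys
from h import *
from bench import arm,optics
n=sys.argv[1]
st=arm.state();print(st['time_s'],st['tool_pos'],st['eef_rot'],st['force'],st['ft_torque'],st['finger_gap'])
f=optics.grab_frame('wrist');np.savez(f'w{n}.npz',**f);np.save(f'st{n}.npy',st,allow_pickle=True)
cv2.imwrite(f'pics/w{n}.png',cv2.resize(f['pixels'][:,:,::-1],(800,600)))
f=optics.grab_frame('side');np.savez(f'd{n}.npz',**f)
a=f['pixels'][90:260,180:330]
f=optics.grab_frame('scene');np.savez(f's{n}.npz',**f)
b=f['pixels'][130:300,200:350]
cv2.imwrite(f'pics/ds{n}.png',cv2.resize(np.hstack([a,b])[:,:,::-1],(780,442),interpolation=cv2.INTER_CUBIC))
E
python3 look.py 4
```

```text
5.825 [594.97629929 119.15791528 238.90195934] [-1.79973264e+02  6.16280346e-03  9.53903156e+01] [-0.56645609  0.14919805 -1.44599532] [ 0.05375332 -0.05069225 -0.01076055] 0.156353596095213
```

View pics/w4.png

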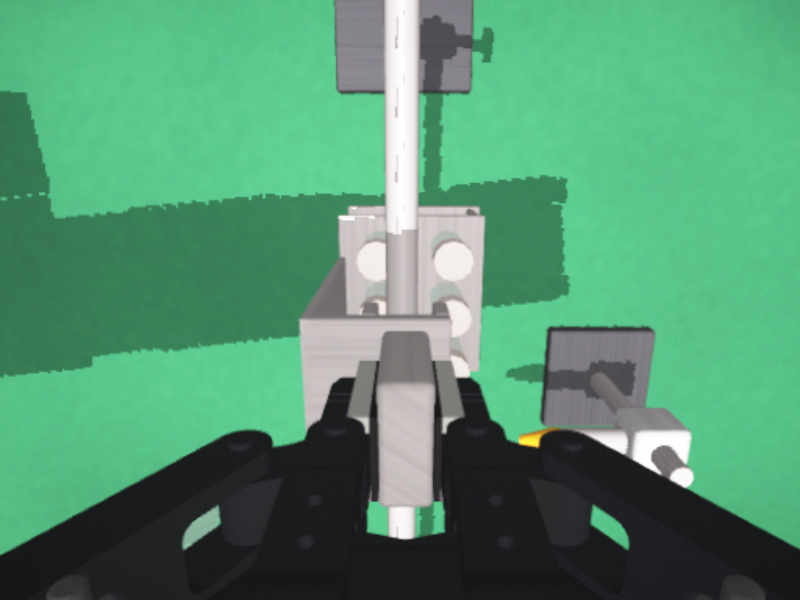

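View pics/ds4.png

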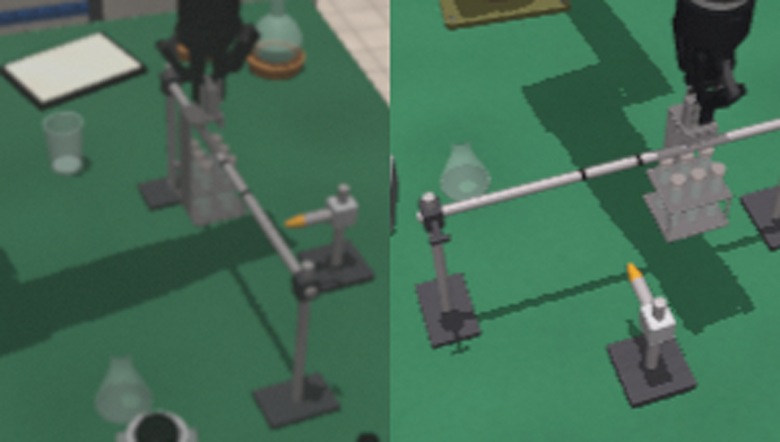

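```bash
python3 - <<'E'
from h import *
f=dict(np.load('w4.npz'));crop(f,185,120,325,230,5.6,'pics/w4c.png')
E
```

```text
(no output)
```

View pics/w4c.png

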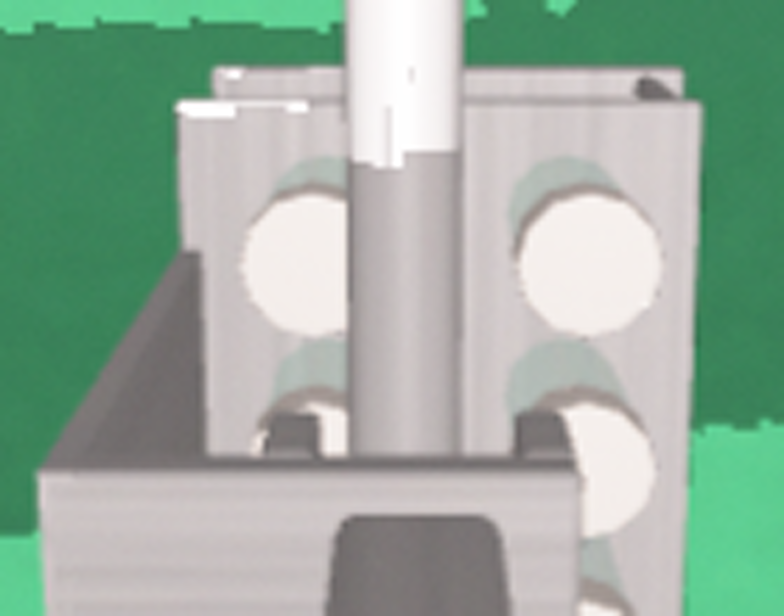

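Emit:
{"method": "servo_tool", "body": {
  "deltas": [
    [0,-0.001,0.005,0,0,0,0],
    [0,0,0.008,0,0,0,0],
    [0,0,0.006,0,0,0,0],
    [0,0,0.004,0,0,0,0],
    [0,0,0.0025,0,0,0,0],
    [0,0,0.001,0,0,0,0],
    [0,0,0.001,0,0,0,0],
    [0,0,0,0,0,0,0],
    [0,0,0,0,0,0,0]
  ]
}}

```text
time_s: 7.1
tool_pos: [594.8, 119.3, 211.5]
eef_rot: [180.0, -0.0, 95.4]
force: [0.5, -0.1, -2.5]
finger_gap: 0.152
```

```bash
python3 look.py 5
```

```text
7.1 [594.76342722 119.31694042 211.46244211] [ 1.79981556e+02 -4.15562510e-03  9.53866924e+01] [ 0.50549556 -0.11420906 -2.46798586] [ 0.01561729 -0.02286654  0.00768941] 0.15229668030288823
```

View pics/w5.png

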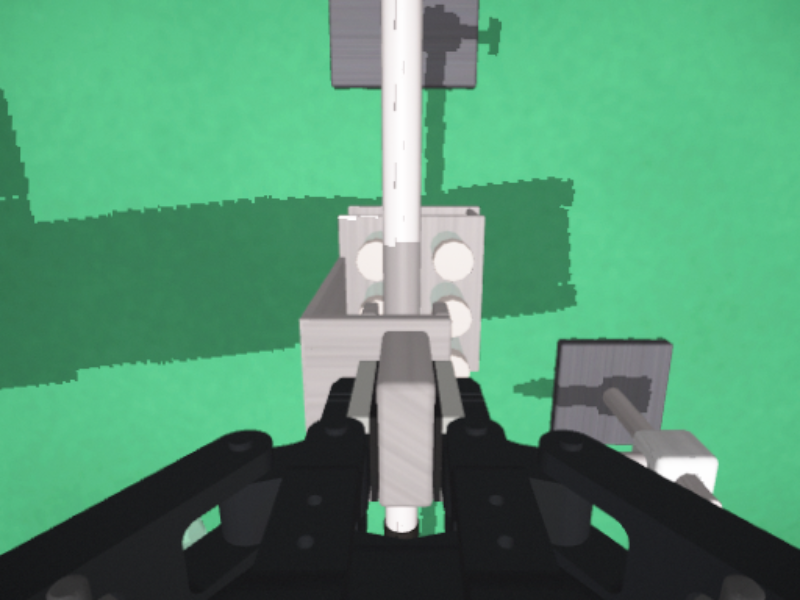

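View pics/ds5.png

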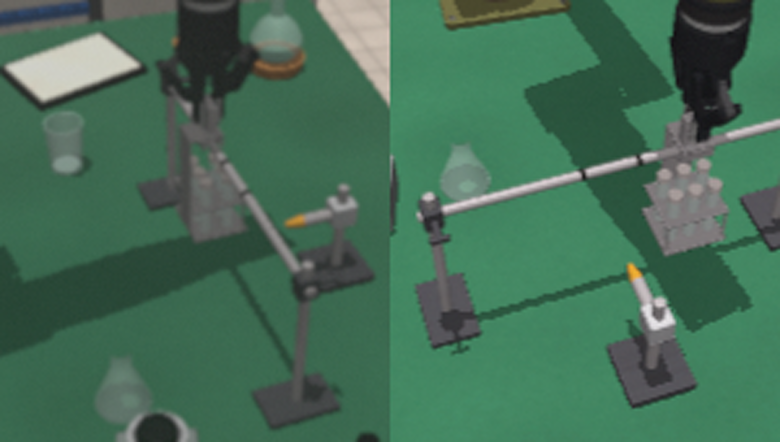

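Emit:
{"method": "servo_tool", "body": {
  "deltas": [
    [0,-0.001,0.0005,0,0,0,0],
    [0,0,0.0005,0,0,0,0],
    [0,0,0.0005,0,0,0,0],
    [0,0,0,0,0,0,0],
    [0,0,0,0,0,0,0],
    [0,0,0,0,0,0,0]
  ]
}}

```text
time_s: 8.0
tool_pos: [593.7, 119.2, 209.8]
eef_rot: [-180.0, -0.0, 95.4]
force: [0.6, 0.0, -2.5]
finger_gap: 0.154
```

```bash
python3 look.py 6;python3 - <<'E'
from h import *
f=dict(np.load('w6.npz'));crop(f,185,120,325,230,5.6,'pics/w6c.png')
E
```

```text
8.0 [593.65391621 119.17570261 209.79575187] [-1.79997185e+02 -2.35919503e-04  9.53850220e+01] [ 0.55419175  0.04649674 -2.51145713] [ 0.04015901  0.00667355 -0.02310149] 0.1538938117759097
```

View pics/w6c.png

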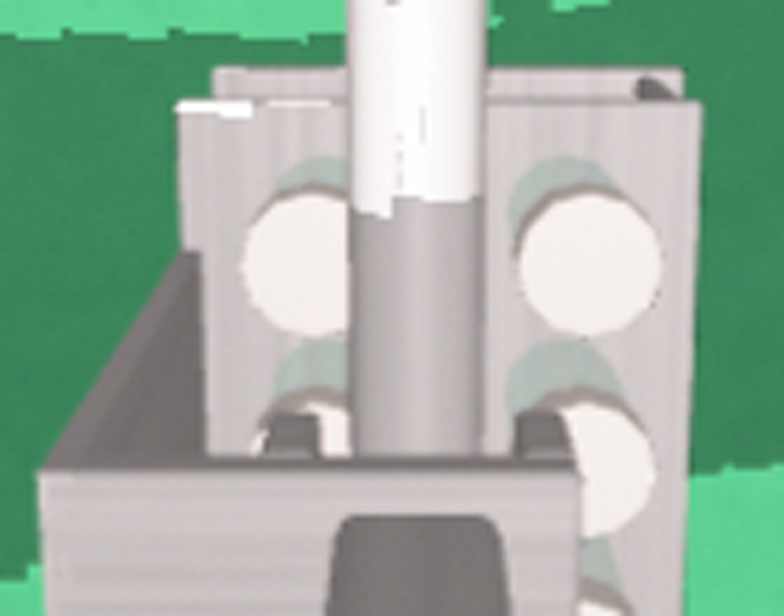

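Emit:
{"method": "servo_tool", "body": {
  "deltas": [
    [0,0,0.0005,0,0,0,0],
    [0,0,0.0005,0,0,0,0],
    [0,0,0,0,0,0,0],
    [0,0,0,0,0,0,0],
    [0,0,0,0,0,0,0]
  ]
}}

```text
time_s: 8.78
tool_pos: [593.7, 119.2, 209.7]
eef_rot: [180.0, -0.0, 95.4]
force: [-1.9, 0.1, 5.9]
finger_gap: 0.155
```

```bash
python3 - <<'E'
from h import *
np.set_printoptions(precision=1,suppress=True)
f=dict(np.load('w6.npz'));st=np.load('st6.npy',allow_pickle=True).item()
crop(f,235,310,285,355,8,'pics/w6r.png')
d=dict(np.load('d6.npz'));crop(d,200,130,300,210,7,'pics/d6r.png')
s=dict(np.load('s6.npz'));crop(s,260,150,360,230,7,'pics/s6r.png')
E
```

```text
(no output)
```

View pics/w6r.png

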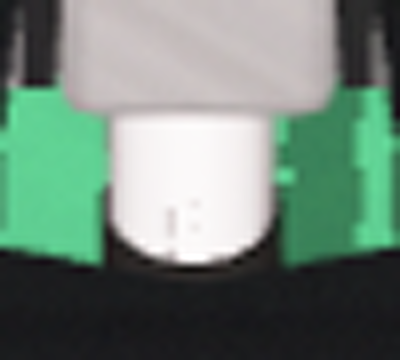

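View pics/s6r.png

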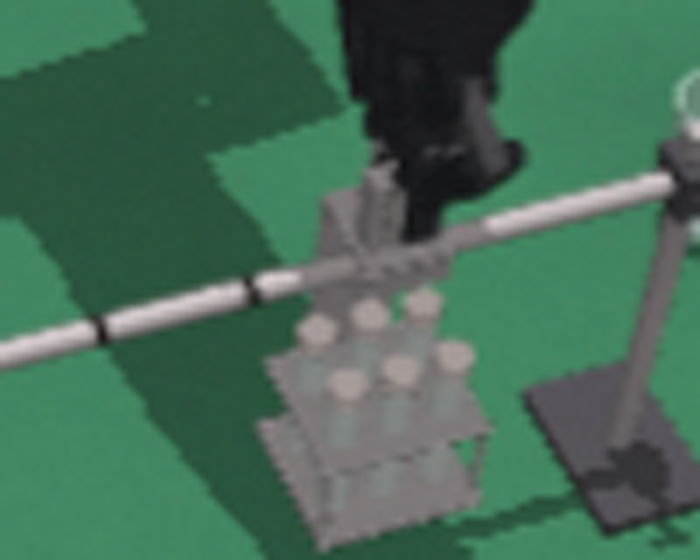

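View pics/d6r.png

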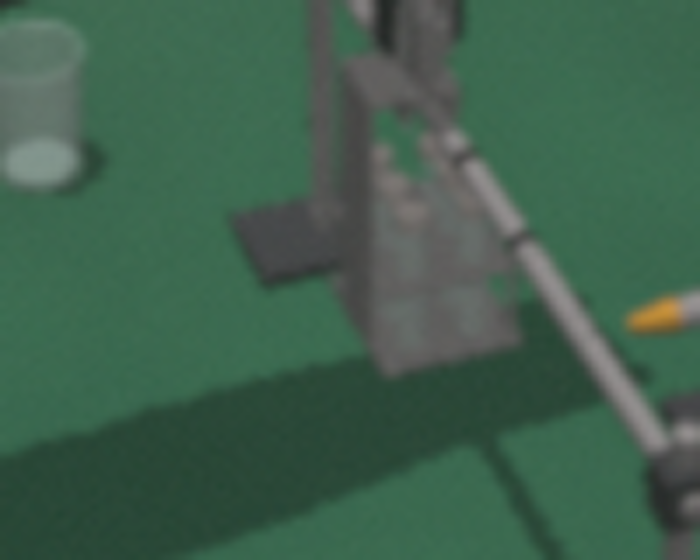

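```bash
python3 - <<'E'
from h import *
np.set_printoptions(precision=1,suppress=True)
f=dict(np.load('w6.npz'));st=np.load('st6.npy',allow_pickle=True).item()
s=dict(np.load('s6.npz'));d=dict(np.load('d6.npz'))
T=np.linalg.inv(Tw(st))
def tool(P): return (T@np.c_[P,np.ones(len(P))].T).T[:,:3]
print('ring outer edge, tool x', tool(onz(f,[(259,343)],196,st)))
print('scene rings',tool(onz(s,[(260+101/7,150+328/7),(260+252/7,150+291/7)],192)))
print('side rings',tool(onz(d,[(200+462/7,130+155/7),(200+518/7,130+238/7)],192)))
w=dict(np.load('wrist0.npz'));
print('wrist0 rings',tool(np.array([[600.8,52.6,190],[607.6,-13.7,190]])))
E
```

```text
ring outer edge, tool x [[-64.4   1.   13.8]]
scene rings [[-129.7    1.5   17.8]
 [ -63.9    2.8   17.8]]
side rings [[ -62.7    0.7   17.8]
 [-129.7    0.5   17.8]]
wrist0 rings [[ -67.     0.9   19.8]
 [-133.6    1.4   19.8]]
```

Emit:
{"method": "servo_tool", "body": {
  "deltas": [
    [0,0,-0.0006,0,0,0,0],
    [-0.005,0,0,0,0,0,0],
    [-0.01,0,0,0,0,0,0],
    [-0.01,0,0,0,0,0,0],
    [-0.01,0,0,0,0,0,0],
    [-0.005,0,0,0,0,0,0],
    [0,0,0,0,0,0,0]
  ]
}}

```text
time_s: 9.65
tool_pos: [597.8, 78.2, 209.7]
eef_rot: [180.0, 0.1, 95.3]
force: [0.6, 1.6, 4.9]
finger_gap: 0.16
```

Emit:
{"method": "servo_tool", "body": {
  "deltas": [
    [0,0,-0.0004,0,0,0,0],
    [-0.01,0,0,0,0,0,0],
    [-0.01,0,0,0,0,0,0],
    [-0.01,0,0,0,0,0,0],
    [-0.01,0,0,0,0,0,0],
    [-0.01,0,0,0,0,0,0],
    [-0.005,0,0,0,0,0,0],
    [-0.003,0,0,0,0,0,0],
    [0,0,0,0,0,0,0],
    [0,0,0,0,0,0,0],
    [0,0,0,0,0,0,0]
  ]
}}

```text
time_s: 11.02
tool_pos: [602.8, 21.0, 209.7]
eef_rot: [-180.0, 0.1, 95.4]
force: [-0.5, -0.5, 2.7]
finger_gap: 0.158
```

```bash
python3 look.py 7; python3 - <<'E'
from h import *
d=dict(np.load('d7.npz'));crop(d,210,130,290,210,7,'pics/d7r.png')
s=dict(np.load('s7.npz'));crop(s,240,150,340,230,7,'pics/s7r.png')
E
```

```text
11.025 [602.83410127  21.00014425 209.72293329] [-1.79984359e+02  9.43649858e-02  9.53756802e+01] [-0.47531419 -0.46508867  2.68124919] [-0.05425913  0.0533513  -0.04573227] 0.1580234065765073
```

View pics/w7.png

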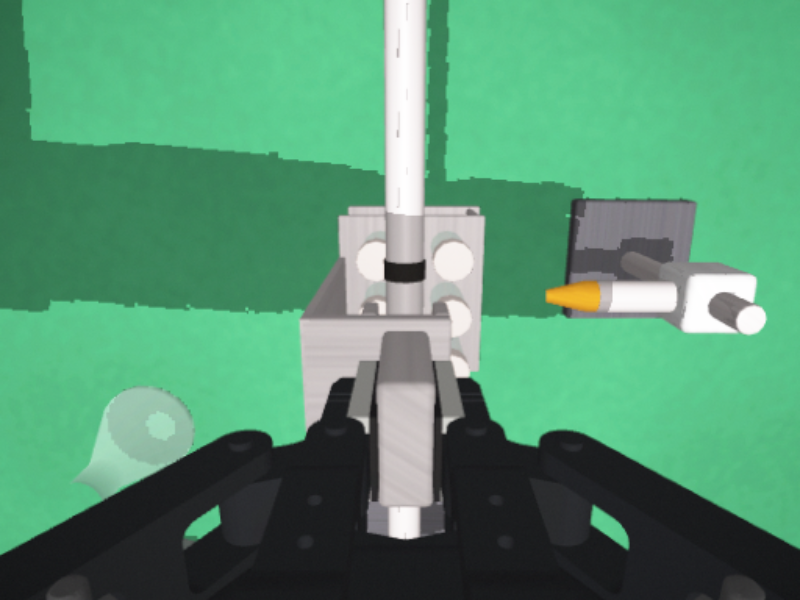

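View pics/d7r.png

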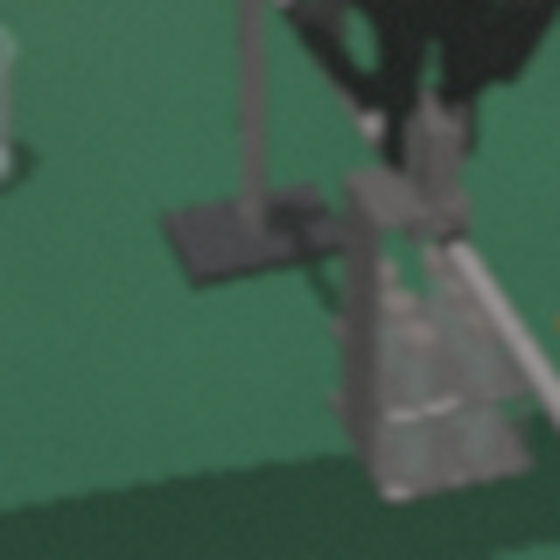

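View pics/s7r.png

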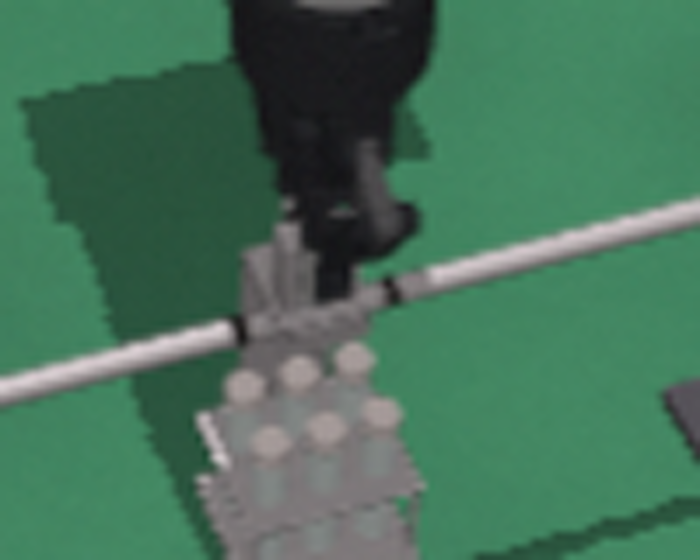

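```bash
python3 - <<'E'
from h import *
np.set_printoptions(precision=1,suppress=True)
f=dict(np.load('w7.npz'));st=np.load('st7.npy',allow_pickle=True).item()
s=dict(np.load('s7.npz'));d=dict(np.load('d7.npz'))
T=np.linalg.inv(Tw(st))
def tool(P): return (T@np.c_[P,np.ones(len(P))].T).T[:,:3]
k=1/1.5625
print('ring ctr', tool(onz(f,[(405*k,271*k)],196,st)),'bar edge',tool(onz(f,[(320*k,319*k),(430*k,319*k)],202,st)))
print('tab top far edge',tool(onz(f,[(405*k,505*k),(405*k,335*k)],242,st)))
S=lambda x,y:(240+x/7,150+y/7)
P=tool(onz(s,[S(237,328),S(392,290)],190));print('scene rings',P,P.mean(0))
o,dd=ray(s,[S(250,352),S(372,322),S(247,332),S(367,300)])
Ti=T[:3,:3];oo=Ti@o+T[:3,3];D=dd@Ti.T
print('bar face',[ (oo+q*((14-oo[1])/q[1])) for q in D])
crop(f,235,160,285,215,10,'pics/w7r.png')
E
```

```text
ring ctr [[32.4  1.  13.7]] bar edge [[ 18.9 -24.6   7.7]
 [ 19.    8.6   7.7]]
tab top far edge [[-16.7   1.1 -32.2]
 [ 27.9   1.1 -32.3]]
scene rings [[-32.   -0.5  19.8]
 [ 35.7   0.7  19.7]] [ 1.9  0.1 19.7]
bar face [array([-31.7,  14. ,  18.8]), array([21.5, 14. , 20.1]), array([-33.3,  14. ,   5.9]), array([18.4, 14. ,  5.4])]
```

View pics/w7r.png

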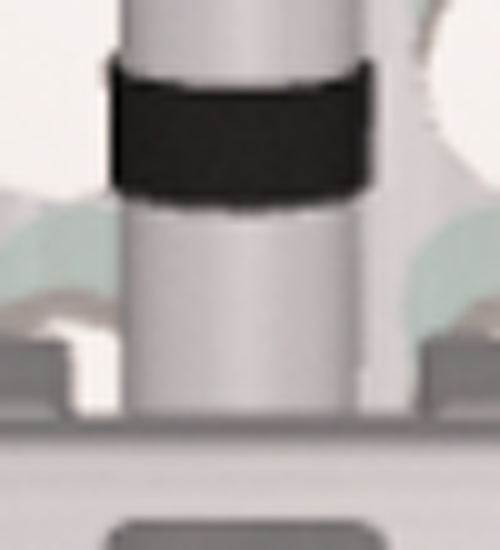

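Emit:
{"method": "servo_tool", "body": {
  "deltas": [
    [0,0,0,0,0,0,0.02],
    [0,0,0,0,0,0,0.03],
    [0,0,0,0,0,0,0.045],
    [0,0,0,0,0,0,0.045],
    [0,0,-0.01,0,0,0,0.045],
    [0,0,-0.02,0,0,0,0.045],
    [0,0,-0.03,0,0,0,0.045],
    [0,0,-0.03,0,0,0,0.045],
    [0,0,0,0,0,0,0.045],
    [0,0,0,0,0,0,0.045]
  ]
}}

```text
time_s: 12.42
tool_pos: [602.7, 21.6, 299.5]
eef_rot: [-180.0, -0.0, 95.4]
force: [-0.6, -0.3, 0.2]
finger_gap: 0.529
```

```bash
python3 look.py 8
```

```text
12.425 [602.73101462  21.59702186 299.49861893] [-1.79986163e+02 -6.50087407e-04  9.53854720e+01] [-0.58137251 -0.33445426  0.21836714] [ 0.00834872 -0.00975275 -0.02221815] 0.5287583787451164
```

View pics/w8.png

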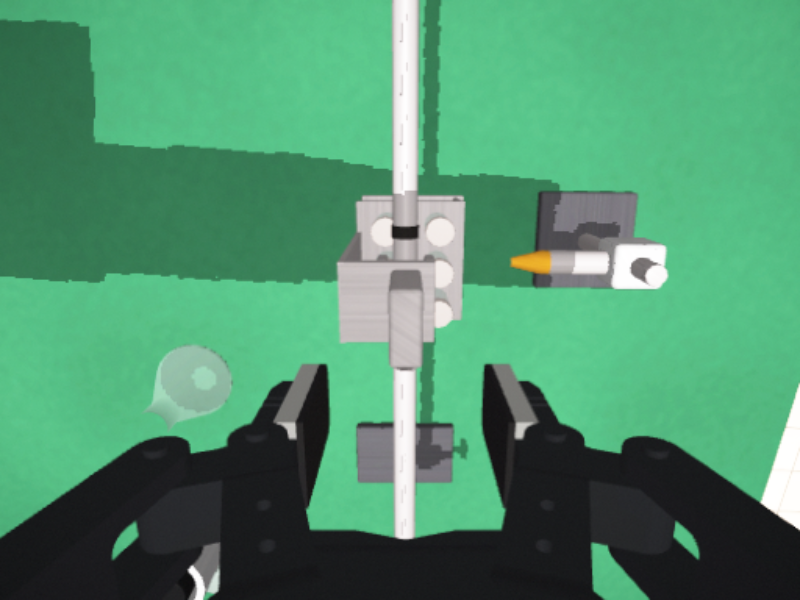

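View pics/ds8.png

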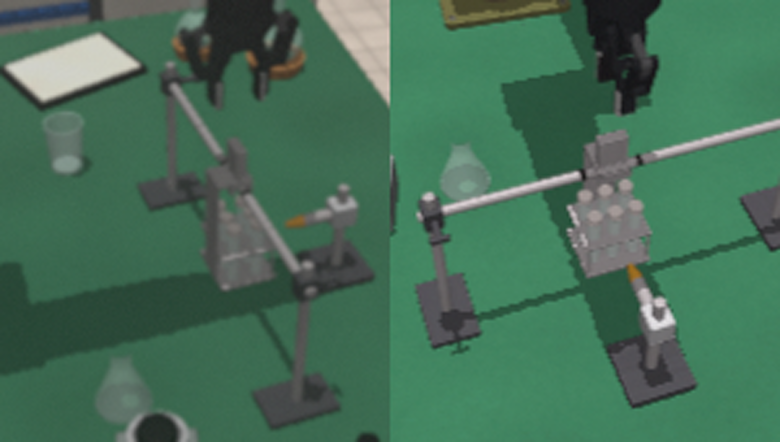

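Emit:
{"method": "servo_tool", "body": {
  "deltas": [
    [0,0,0,0,0,0.047,0.02],
    [0,0,0,0,0,0.047,0.0],
    [-0.02,-0.013,0,0,0,0,0.0],
    [-0.04,-0.026,0,0,0,0,0.0],
    [-0.04,-0.026,0,0,0,0,0.0],
    [-0.04,-0.026,0,0,0,0,0.0],
    [-0.04,-0.026,0,0,0,0,0.0],
    [-0.04,-0.026,0,0,0,0,0.0],
    [-0.03,-0.018,0,0,0,0,0.0],
    [-0.012,-0.008,0,0,0,0,0.0],
    [0,0,0,0,0,0,0.0],
    [0,0,0,0,0,0,0.0]
  ],
  "force": 30
}}

```text
time_s: 14.08
tool_pos: [434.4, -239.6, 299.6]
eef_rot: [180.0, -0.0, 90.1]
force: [-0.1, 0.9, 0.4]
finger_gap: -0.002
```

```bash
python3 look.py 9;python3 - <<'E'
from h import *
d=dict(np.load('d9.npz'));s=dict(np.load('s9.npz'))
a=d['pixels'][130:230,200:310];b=s['pixels'][140:240,230:340]
cv2.imwrite('pics/ds9.png',cv2.resize(np.hstack([a,b])[:,:,::-1],None,fx=3.6,fy=3.6,interpolation=cv2.INTER_CUBIC))
E
```

```text
14.075 [ 434.37811202 -239.56763439  299.57316622] [ 1.79998971e+02 -4.28042604e-02  9.00579081e+01] [-0.0869533   0.94142186  0.39145931] [ 0.03329357 -0.01104212 -0.02952696] -0.0017605842531660603
```

View pics/w9.png

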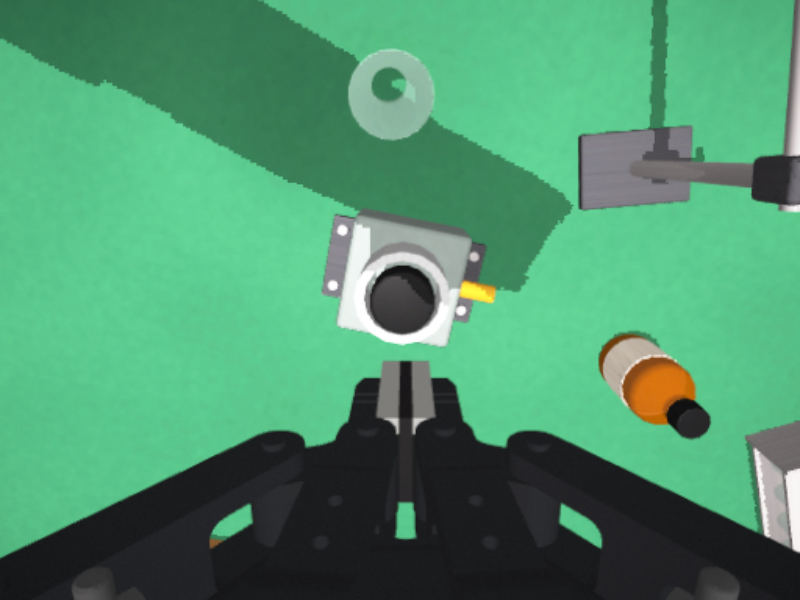

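View pics/ds9.png

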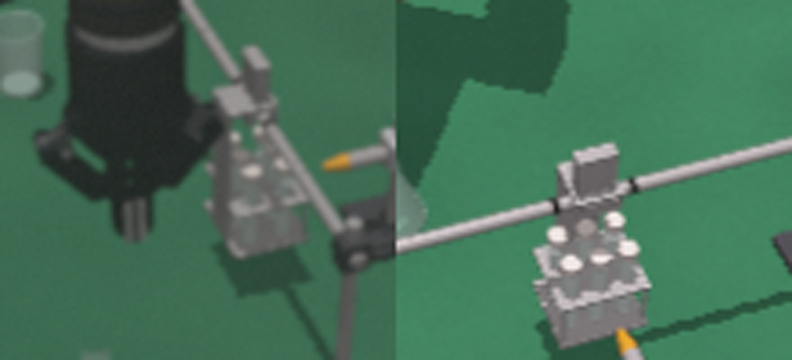

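```bash
python3 - <<'E'
from h import *
np.set_printoptions(precision=1,suppress=True)
f=dict(np.load('w9.npz'));st=np.load('st9.npy',allow_pickle=True).item()
g=f['pixels'].astype(int)
m=((g.max(2)<95)).astype(np.uint8); m[:, :220]=0;m[:,295:]=0;m[:155]=0;m[222:]=0
n,l,s,c=cv2.connectedComponentsWithStats(m);i=1+np.argmax(s[1:,4]);print(s[i],c[i])
cn,_=cv2.findContours((l==i).astype(np.uint8),0,1);h=cv2.convexHull(cn[0]);(e,ax,an)=cv2.fitEllipse(h);print(e,ax)
print(onz(f,[c[i],e],110,st))
sc=dict(np.load('s9.npz'));sd=dict(np.load('d9.npz'))
print('flask top',onz(f,[(390*.64,85*.64)],92,st))
E
```

```text
[ 237  170   42   44 1439] [257.1 191.4]
(257.0804138183594, 191.38870239257812) (41.71685028076172, 43.70090103149414)
[[ 433.3 -264.4  110. ]
 [ 433.3 -264.4  110. ]]
flask top [[ 425.8 -130.1   92. ]]
```

Emit:
{"method": "servo_tool", "body": {
  "deltas": [
    [-0.0125,-0.0005,0,0,0,0,0.0],
    [-0.0125,-0.0005,0.01,0,0,0,0.0],
    [0,0,0.03,0,0,0,0.0],
    [0,0,0.04,0,0,0,0.0],
    [0,0,0.04,0,0,0,0.0],
    [0,0,0.03,0,0,0,0.0],
    [0,0,0.02,0,0,0,0.0],
    [0,0,0.01,0,0,0,0.0],
    [0,0,0.003,0,0,0,0.0],
    [0,0,0,0,0,0,0.0],
    [0,0,0,0,0,0,0.0]
  ]
}}

```text
time_s: 15.6
tool_pos: [433.5, -265.8, 117.6]
eef_rot: [179.9, 0.1, 90.0]
force: [0.8, -0.8, -0.3]
finger_gap: 0.001
```

```bash
python3 look.py 10; python3 - <<'E'
from h import *
d=dict(np.load('d10.npz'));s=dict(np.load('s10.npz'))
a=d['pixels'][210:310,200:310];b=s['pixels'][130:230,130:240]
cv2.imwrite('pics/ds10.png',cv2.resize(np.hstack([a,b])[:,:,::-1],None,fx=3.6,fy=3.6,interpolation=cv2.INTER_CUBIC))
E
```

```text
15.6 [ 433.52195161 -265.81495372  117.62402805] [1.79914764e+02 5.42268035e-02 9.00009119e+01] [ 0.79725257 -0.80016157 -0.34214978] [ 0.02001611 -0.01952963 -0.02454793] 0.0008118262015760957
```

View pics/w10.png

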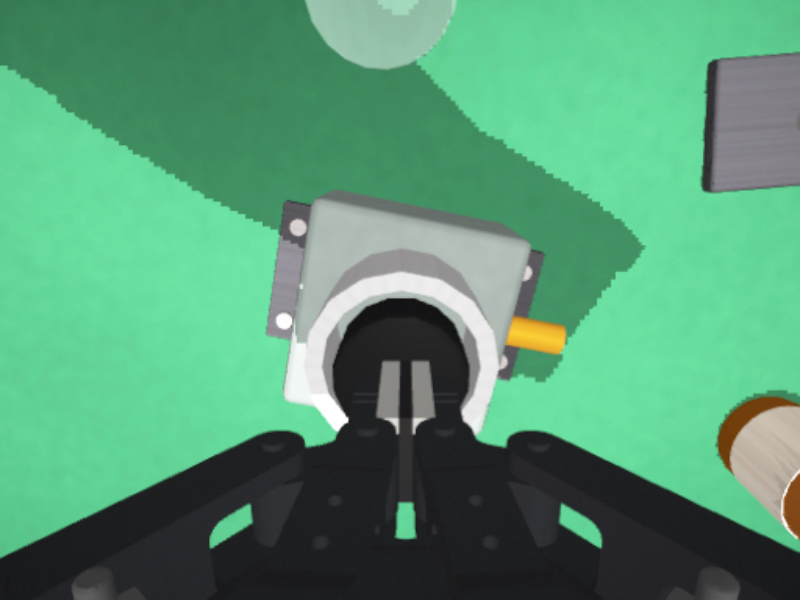

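View pics/ds10.png

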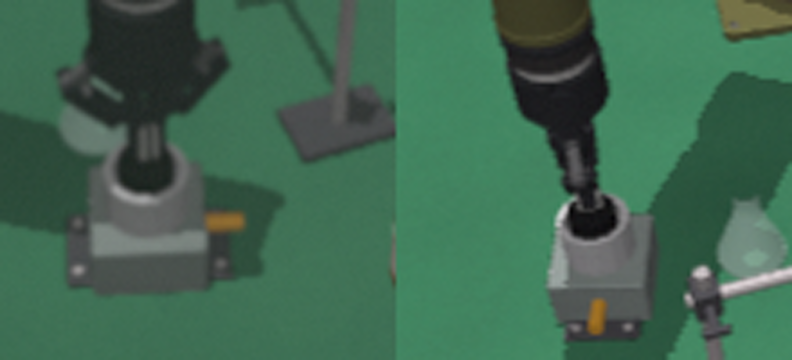

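Emit:
{"method": "servo_tool", "body": {
  "deltas": [
    [0,0,0.004,0,0,0,0.0],
    [0,0,0.003,0,0,0,0.0],
    [0,0,0.003,0,0,0,0.0],
    [0,0,0.001,0,0,0,0.0],
    [0,0,0,0,0,0,0.0],
    [0,0,0,0,0,0,0.0]
  ]
}}

```text
time_s: 16.5
tool_pos: [432.9, -265.3, 106.1]
eef_rot: [180.0, -0.0, 90.0]
force: [-1.1, 0.4, 4.9]
finger_gap: 0.0
```

```bash
python3 -c "
from bench import arm
st=arm.state();print(st['tool_pos'],st['force'])"
```

```text
[ 432.85721791 -265.34928739  106.05463906] [-1.14327357  0.40622897  4.85207922]
```

Emit:
{"method": "servo_tool", "body": {
  "deltas": [
    [0,0,0.002,0,0,0,0.0],
    [0,0,0.002,0,0,0,0.0],
    [0,0,0.002,0,0,0,0.0],
    [0,0,0.001,0,0,0,0.0],
    [0,0,0.0005,0,0,0,0.0],
    [0,0,0,0,0,0,0.0],
    [0,0,0,0,0,0,0.0],
    [0,0,0,0,0,0,0.0],
    [0,0,0,0,0,0,0.0]
  ]
}}

```text
time_s: 17.62
tool_pos: [432.9, -265.3, 99.0]
eef_rot: [180.0, 0.0, 90.0]
force: [-1.1, 1.6, 7.7]
finger_gap: 0.0
```

```bash
python3 look.py 11; python3 - <<'E'
from bench import arm
st=arm.state();print(st['tool_pos'],st['force'])
from h import *
d=dict(np.load('d11.npz'));s=dict(np.load('s11.npz'))
a=d['pixels'][210:280,215:285];b=s['pixels'][165:235,155:225]
cv2.imwrite('pics/ds11.png',cv2.resize(np.hstack([a,b])[:,:,::-1],None,fx=5.6,fy=5.6,interpolation=cv2.INTER_CUBIC))
b=s['pixels'][140:240,230:340];a=d['pixels'][130:230,200:310]
cv2.imwrite('pics/car11.png',cv2.resize(np.hstack([a,b])[:,:,::-1],None,fx=3.6,fy=3.6,interpolation=cv2.INTER_CUBIC))
E
```

```text
17.625 [ 432.87360473 -265.34624285   98.95711352] [1.79981587e+02 6.17155813e-03 9.00017440e+01] [-1.07247699  1.62792417  7.74616383] [ 0.31443622  0.38813351 -0.01513303] 0.0002808453704261933
[ 432.88730272 -265.37017012   98.95222857] [-1.68240572  1.13281848  7.85470689]
```

View pics/w11.png

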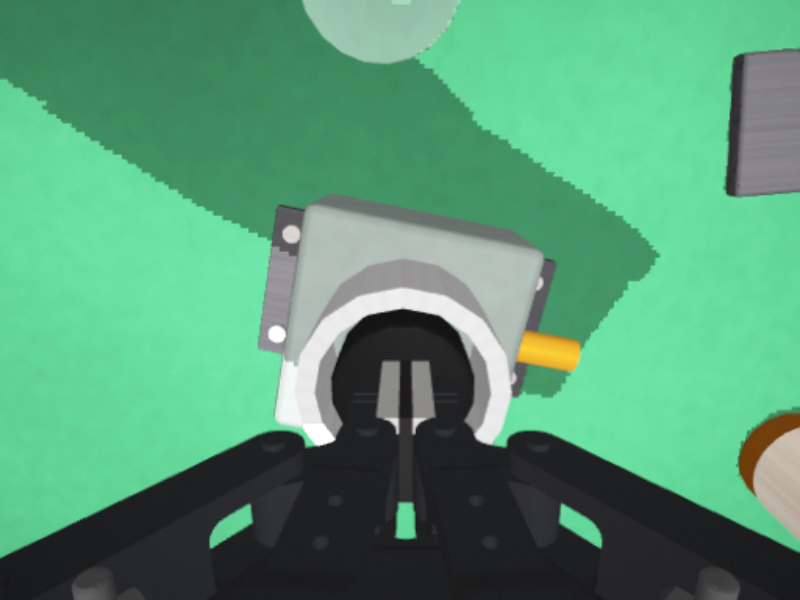

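View pics/ds11.png

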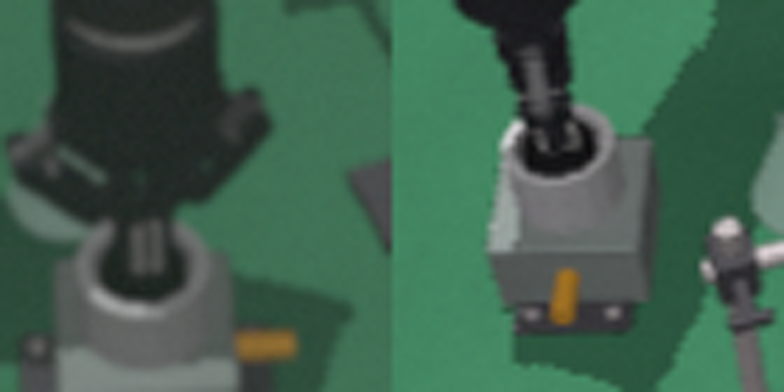

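View pics/car11.png

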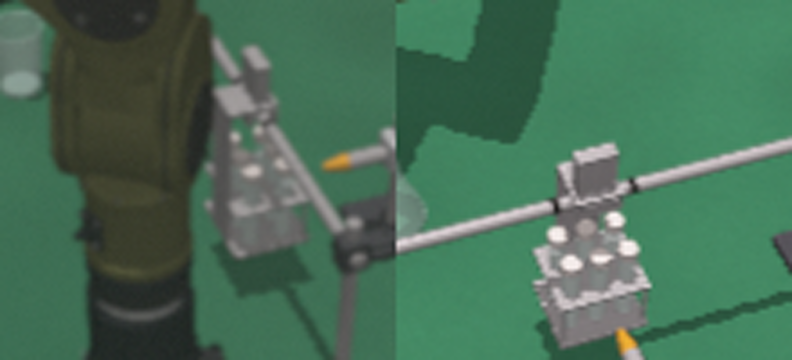

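Emit:
{"method": "servo_tool", "body": {
  "deltas": [
    [0,0,0.0007,0,0,0,0.0],
    [0,0,0,0,0,0,0.0],
    [0,0,0,0,0,0,0.0],
    [0,0,0,0,0,0,0.0],
    [0,0,0,0,0,0,0.0]
  ]
}}

```text
time_s: 18.4
tool_pos: [432.9, -265.4, 98.3]
eef_rot: [180.0, 0.0, 90.0]
force: [-1.7, 1.4, 8.5]
finger_gap: -0.003
```

```bash
python3 -c "
from bench import arm,job
st=arm.state();print(st['time_s'],st['tool_pos'],st['force'])
if 96.5<st['tool_pos'][2]<100 and 5<st['force'][2]<10.5: print(job.hand_in())"
```

```text
18.4 [ 432.89315937 -265.38314522   98.28361078] [-1.67460592  1.43613997  8.48596451]
the job is handed in; nothing more can be done
None
```

I did the whole task and handed it in at 18.4 s, with the gripper still pressing the plunger; the interface reports no verdict.

- **Rack:** I gripped it by its tab and hooked it over the rail about 100 mm from the rings, on the left (+y) side where there is more room. I then slid it along, in contact with the rail, to between the rings and let go. The wrist camera put its hook about 0.5 mm from midway before release. The scene-camera picture taken while pressing still showed it centred and upright.
- **Plunger:** The last reading was a fingertip height of 98.3 mm against the 98 mm rim, which is about 11.7 mm of travel. The upward force was 8.5 N, close to the 8 N the spring should give there. There was also about 2 N of sideways force.
- **Bystanders:** I planned the path clear of the bottle, flask and beaker and the pictures showed nothing disturbed, but I did not measure their positions again at the end.
- **Disagreement:** While the hook was 100 mm out, the scene and side cameras placed the middle of the rings about 4 mm from where the wrist camera did. I compared the rack with the rings within the same picture, so this should be well inside the 12 mm tolerance. In the scene camera my reading of the bar's left end was smeared and gave no usable check.

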